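# Make up the shelf-hanging kit and the frame-repair kit

### The arm

A 7-joint arm with a two-finger parallel gripper is mounted at the origin on a cart in front of the work surface, level with it; the furniture and walls round the work are solid. World frame = base frame: x ahead of the robot, y to its left, z up, the work surface at z = 0. Lengths are in m, angles in degrees, forces in N, time in s.
With the tool pointing down it reaches from about 0.425 to 0.875 m from the base axis. Payload 4.7 kg.
Tool frame: the origin (TCP) lies at the very end of the fingers, on their centre line; the grasp point (between the pads) lies behind it (env.pinch_z is the z of the grasp point in the tool frame, in m); z points along the fingers, y is the direction in which the jaws open and shut (so a half turn about z gives the same grasp; the last joint's range is limited). The gripper opens to 87 mm and grips with 3 to 60 N. Pads are 19 mm wide; open, the fingers measure 117 mm over their backs; the gripper's body (75 mm by 190 mm) begins 51 mm behind the grasp point.
Start: joints at [70.021, 18.392, -4.016, 83.108, 1.295, 78.541, -3.26], TCP at [0.231, -0.608, 0.223] pointing down, gripper open.
Joint ranges: [-163.93, 163.93], [-17.29, 119.83], [-79.2, 71.16], [3.27, 140.29], [-89.18, 269.18], [5.43, 117.66], [-154.24, 154.24]. Speed limits (degrees/s): [147.25, 147.25, 180, 180, 180, 180, 180].

### API

Orientations are given as [roll, pitch, yaw] about the fixed x, y, z axes, in that order (R = Rz(yaw) Ry(pitch) Rx(roll)).
In Python, from cell import readout, read_camera, env gives the robot as it stands. The module is installed in compiled form; this text tells all that it offers.
- The arm moves only by the tool servo_tool, never from a script. Its argument "plan" is a list that holds one entry, the list of rows, each a list of 5 numbers: the finger opening in m, from 0 to 0.087, then the shift along the tool's x, y, z in m, then the turn about the tool's z in rad. In form: [[[jaw, x, y, z, yaw], ...]]. A call has 1 to 12 rows; each row is the pose to reach, as a shift and turn from the pose measured when the call began, along the tool's axes at that moment; what a row does not reach only later rows make up. A row lasts 1/12 s, in which the tool goes at most 41.7 mm and 7.16 degrees, less where a joint would pass 70% of its speed; a pose out of reach is approached as far as the arm can. A call with a gripper value outside its range is refused whole. The fingers move at their own pace and stop on an object; "force" is the grip in N (left out, the last holds). Time passes only in rows, so rows that repeat a pose let the fingers close. It gives the time, the measured TCP pose, the force and the opening at its end, in the units of the state.
- readout.get_obs(): the state, without advancing time (a new reading comes with each control period).
- read_camera(name): name is "scene" or "top" or "wrist"; returns a dict with "image" (400x640x3 uint8, red, green, blue), "range_z" (400x640 float32, m along the optical axis (not along the pixel's ray), 0 where there is no reading), "mtx" (3x3 intrinsics, pixels), "camera_from_world" (4x4, takes a point from world to camera coordinates). Camera axes: x right, y up, looking along -z (the intrinsics and any distortion apply to the point x, -y, -z); pixel columns grow to the right and rows downward; lengths in m; the calibration is good to about 2 mm. A picture is of the moment at which its call begins.
- env.sign_off(): hands the job in, once; it reports no verdict.
The state is a dict: "time_s": time; "qpos": joint angles; "joint_velocities": joint speeds; "effort": joint torques, N m; "tool_pos": TCP position; "tool_rot": TCP orientation; "force": force on the tool from outside, world axes, zero at the start; "wrist_torque": the same for the moment, N m; "grip_width": finger opening in m.
Only numpy, scipy, OpenCV 4.12 (cv2) and the standard library are available. Lean on these libraries where they do the work, as an engineer would, in place of code of your own. Each camera call takes 0.05 s, during which the arm holds its last target. There are 200 camera calls.

### The job

Make up two job kits in the shallow trays: the blue tray gets the jar of brass screws and the yellow tape measure, the orange tray gets the red-lidded jar of nails and the sanding block. In each tray stand the jar upright in the square cell and put the other thing, on its underside as it now stands, in the long cell, everything flat on the floor of its cell and not on a lip. Leave the jar of zinc screws and the black tape where they are.

Things in the scene. Friction and masses are not known exactly. Their poses are not given: they have to be found in the camera images.
- jar_brass: Closed glass jar of brass screws: golden-yellow contents, pale grey lid; the smaller of the two pale-lidded jars. Body 58 mm across up to 66 mm high, lid 51 mm across, 75 mm high in all, 0.3 kg. Loose, upright. Origin: centre of its underside, z up.
- tape_measure: Yellow and black tape measure, loose, standing on its narrow base, 0.28 kg: 37 mm thick (its x, from -0.018 to +0.019), 60 mm high, 86 mm long (its y) with the small steel hook at the -y end; the graspable body spans y from -0.028 to +0.043, so its middle is at y = +0.008. Origin: on the underside, z up. Its long side lies within 0.25 rad of world y.
- jar_nails: Closed glass jar of nails: dark grey contents, red lid. Body 62 mm across up to 75 mm high, lid 55 mm across, 85 mm high in all, 0.33 kg. Loose, upright. Origin: centre of its underside, z up.
- sanding_block: Wood-brown cork sanding block, a plain box 63 mm (its x) by 116 mm (its y) by 29 mm high, 0.09 kg, loose. Origin: centre of its underside, z up. Its long side lies within 0.25 rad of world y.
- jar_screws: Closed glass jar of zinc screws, not needed: silver-grey contents, pale grey lid, the largest jar, 68 mm across, lid 60 mm across, 95 mm high. Loose; leave it. Origin: centre of its underside.
- insulating_tape: Roll of black tape lying flat, not needed: 76 mm across, 19 mm high. Loose; leave it. Origin: centre of its underside.
- blue_tray: Blue shallow kit tray, fixed to the bench, 92 mm (its x) by 236 mm (its y). Floor 6 mm thick; lips round it and between its two cells 4 mm wide, their tops 12.5 mm above the bench (6.5 mm above the floor). Origin: centre of its underside, z up. Square jar cell, 84 by 84 mm inside, at its +y end (centre y = +0.072); long cell, 84 mm (x) by 140 mm (y), at its -y end (centre y = -0.044).
- orange_tray: Orange shallow kit tray, fixed to the bench, same as the blue one but mirrored: square jar cell at its -y end (centre y = -0.072), long cell at its +y end (centre y = +0.044). Origin: centre of its underside, z up.

How it is judged:
By the outcome, as a careful person would: the job done as asked, in the order asked, and still so for the second after the job is handed in, with the robot touching nothing.
It also fails if it takes over 90 s, if anything falls off the work surface, if the arm or the gripper's body presses on something with over 40 N, if the wrist force passes 120 N, or if a joint passes its speed limit or range.

## Working session

There is one attempt and no reset: what is moved stays moved. The work goes in short steps, Python scripts to look and compute and a tool call to move; the robot and the scene stay as the last step left them, time stands still between calls to the robot, and variables do not carry over. Pictures are saved under pics/ and viewed, about 12 in all and at most 16, crops included, and the job is handed in when it is done.

Besides the shell and the picture viewer there is one more tool, called after "Request:" as name(argument=value, ...) on one line, values as JSON. servo_tool: Moves the arm, as the interface text tells. Its arguments: {"type":"object","properties":{"plan":{"type":"array"},"force":{"type":"number"}},"required":["plan"]}

```bash
mkdir -p pics; cat > h.py <<'E'
import numpy as np, cv2
from cell import readout, read_camera, env
def cloud(c):
    K=c["mtx"]; d=c["range_z"]; v,u=np.mgrid[:400,:640]
    P=np.stack([(u-K[0,2])/K[0,0]*d,-(v-K[1,2])/K[1,1]*d,-d,np.ones_like(d)],-1)
    W=P@np.linalg.inv(c["camera_from_world"]).T
    W[d==0]=np.nan
    return W[...,:3]
def save(n,im,s=1):
    cv2.imwrite("pics/"+n,cv2.resize(im[...,::-1],None,fx=s,fy=s))
E
python3 - <<'E'
from h import *
o=readout.get_obs(); print({k:np.round(v,3) for k,v in o.items()}, env.pinch_z)
for n in("top","scene"):
    c=read_camera(n); save(n+"0.png",c["image"],1.25); np.savez(n+"0.npz",**c); print(n,c["mtx"].round(1).tolist(),np.linalg.inv(c["camera_from_world"]).round(3).tolist())
E
```

```text
{'time_s': np.float64(0.0), 'qpos': array([70.021, 18.44 , -4.014, 83.173,  1.296, 78.542, -3.26 ]), 'joint_velocities': array([ 0.037, -0.026, -0.072, -0.011,  0.057,  0.019, -0.044]), 'effort': array([-0.0000e+00, -4.9129e+01, -4.0400e-01, -3.1253e+01, -6.4000e-02,
        4.4000e-02,  0.0000e+00]), 'tool_pos': array([ 0.23 , -0.607,  0.221]), 'tool_rot': array([-1.7989e+02,  7.0000e-03,  2.0789e+01]), 'force': array([ 0.248, -0.599,  0.244]), 'wrist_torque': array([ 0.004, -0.011, -0.015]), 'grip_width': np.float64(0.087)} -0.0187
top [[375.3, 0.0, 312.0], [0.0, 375.3, 197.4], [0.0, 0.0, 1.0]] [[-0.018, 0.985, -0.171, 0.278], [-1.0, -0.016, 0.012, -0.007], [0.009, 0.171, 0.985, 1.268], [0.0, 0.0, 0.0, 1.0]]
scene [[406.9, 0.0, 318.1], [0.0, 406.9, 199.1], [0.0, 0.0, 1.0]] [[-0.884, 0.342, -0.319, 0.128], [-0.468, -0.628, 0.622, 0.69], [0.012, 0.699, 0.715, 0.836], [0.0, 0.0, 0.0, 1.0]]
```

View pics/top0.png

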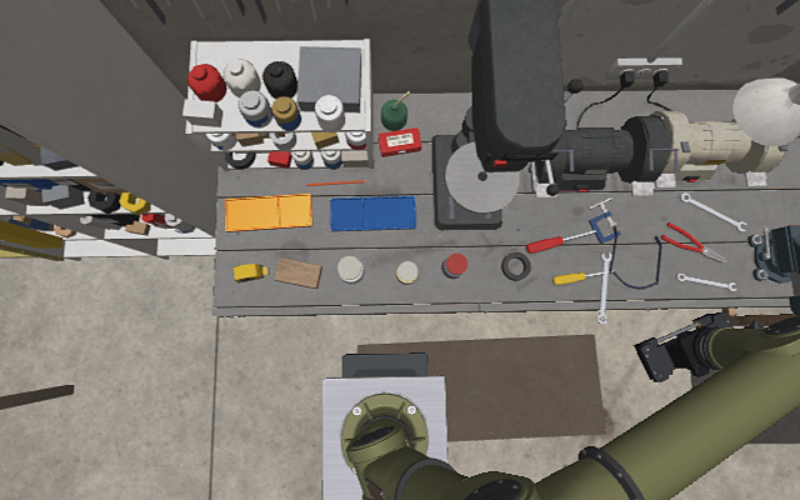

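View pics/scene0.png

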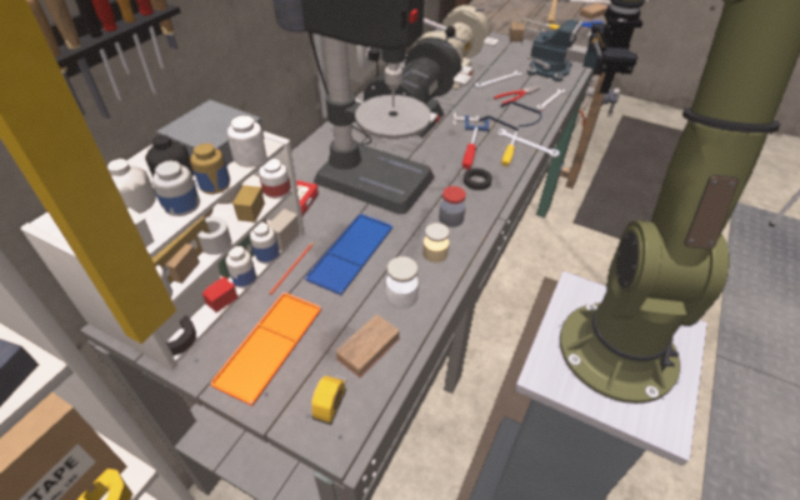

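The top view (800-px) shows the tape measure at (247,271), block (298,273), zinc jar (350,268), brass jar (407,271), nails jar (456,264), roll (516,265), orange tray (268,213) and blue tray (373,213). The tray dividers are at about u=279 and u=358. The drill press stands at (470,180) and a shelf at (280,100).

```bash
cat > seg.py <<'E'
from h import *
c=dict(np.load("top0.npz")); W=cloud(c); hsv=cv2.cvtColor(c["image"],cv2.COLOR_RGB2HSV)
def rep(n,box,zlo,zhi,hr=None):
    u0,u1,v0,v1=[int(b/1.25) for b in box]
    m=np.zeros((400,640),bool); m[v0:v1,u0:u1]=1
    m&=(W[...,2]>zlo)&(W[...,2]<zhi)
    if hr: m&=(hsv[...,0]>=hr[0])&(hsv[...,0]<=hr[1])&(hsv[...,1]>120)
    p=W[m]; r=cv2.minAreaRect((p[:,:2]*1000).astype(np.float32))
    print(n,m.sum(),"mean",p.mean(0).round(3),"rect",np.round(r[0],1),np.round(r[1],1),round(r[2],1),"zmed",np.median(p[:,2]).round(4))
rep("tape",(225,275,255,290),.045,.08)
rep("tape yellow",(225,275,255,290),.01,.08,(15,40))
rep("block",(270,328,250,295),.02,.045)
rep("zinc",(330,370,248,290),.085,.11)
rep("brass",(390,425,250,290),.066,.085)
rep("nails",(438,475,245,285),.075,.1)
rep("roll",(495,538,245,285),.01,.03)
rep("orange",(215,318,185,240),-.02,.03,(8,25))
rep("blue",(322,422,185,240),-.02,.03,(100,125))
print("bench z",np.nanmedian(W[232:240,200:400,2]))
E
python3 seg.py
```

```text
tape 206 mean [0.43  0.358 0.056] rect [430. 360.] [38.3 58.5] 12.1 zmed 0.0566
tape yellow 255 mean [0.43  0.351 0.049] rect [430.7 349.1] [37.9 77.2] 7.2 zmed 0.0542
block 650 mean [0.428 0.226 0.029] rect [428.2 227. ] [115.4  61.9] 77.6 zmed 0.0296
zinc 284 mean [0.43  0.084 0.095] rect [430.4  83.5] [57.  57.5] 88.1 zmed 0.0951
brass 202 mean [ 0.422 -0.063  0.075] rect [422.3 -63.6] [48.3 48.6] 87.7 zmed 0.0749
nails 237 mean [ 0.437 -0.188  0.085] rect [ 437.1 -188.4] [51.5 53. ] 43.7 zmed 0.0851
roll 320 mean [ 0.445 -0.367  0.019] rect [ 453.5 -366.2] [ 76.4 109.6] 68.0 zmed 0.0195
orange 1809 mean [0.6   0.313 0.007] rect [602.1 311.9] [ 99.2 235.1] 3.3 zmed 0.0067
blue 1730 mean [0.592 0.024 0.007] rect [591.1  23.4] [ 92.6 234.4] 0.6 zmed 0.0068
bench z -0.0001785067567485754
```

```bash
cat >> h.py <<'E'
def go(*T):
    "world targets (x,y,z,yaw deg) -> tool shifts from present pose"
    o=readout.get_obs(); p=o["tool_pos"]; r,pi,y=np.radians(o["tool_rot"])
    from scipy.spatial.transform import Rotation as Ro
    R=Ro.from_euler("xyz",o["tool_rot"],degrees=True).as_matrix()
    print("at",o["time_s"].round(2),p.round(4),o["tool_rot"].round(2),"F",o["force"].round(1),"w",o["grip_width"].round(4),"q",o["qpos"].round(0))
    for t in T:
        d=R.T@(np.array(t[:3])-p); a=(t[3]-o["tool_rot"][2]+180)%360-180
        print(t,"->",d.round(4),(-np.radians(a)).round(4))
E
python3 - <<'E'
from h import *
go((.43,-.063,.22,90),(.3,-.35,.25,50))
c=dict(np.load("top0.npz")); W=cloud(c)
m=(W[...,2]>.03)&(W[...,2]<.5)&(W[...,0]>.55)
for a,b in((.1,.2),(.2,.3),(.3,.45),(-.1,.1),(-.2,-.1)):
    p=W[m&(W[...,1]>a)&(W[...,1]<b)]; print(a,b,len(p),p[p[:,0].argsort()[:3]].round(3).tolist() if len(p) else "")
E
```

```text
Traceback (most recent call last):
  File "h.py", line 16, in go
    print("at",o["time_s"].round(2),p.round(4),o["tool_rot"].round(2),"F",o["force"].round(1),"w",o["grip_width"].round(4),"q",o["qpos"].round(0))
               ^^^^^^^^^^^^^^^^^
AttributeError: 'float' object has no attribute 'round'
```

```bash
sed -i 's/o\["time_s"\].round(2)/round(float(o["time_s"]),2)/; s/o\["grip_width"\].round(4)/round(float(o["grip_width"]),4)/; s/o=readout.get_obs();/o={k:np.asarray(v,float) for k,v in readout.get_obs().items()};/' h.py
python3 - <<'E'
from h import *
go((.3,-.35,.23,50),(.43,-.063,.22,90))
c=dict(np.load("top0.npz")); W=cloud(c)
m=(W[...,2]>.03)&(W[...,2]<.5)&(W[...,0]>.55)
for a,b in((.1,.2),(.2,.3),(.3,.45),(-.1,.1),(-.2,-.1)):
    p=W[m&(W[...,1]>a)&(W[...,1]<b)]; print(a,b,len(p),p[p[:,0].argsort()[:3]].round(3).tolist() if len(p) else "")
E
```

```text
at 0.1 [ 0.2304 -0.6072  0.2216] [-1.799e+02  1.000e-02  2.079e+01] F [ 0.6  0.7 -0.9] w 0.0871 q [70. 18. -4. 83.  1. 79. -3.]
(0.3, -0.35, 0.23, 50) -> [ 0.1563 -0.2158 -0.0081] -0.5099
(0.43, -0.063, 0.22, 90) -> [ 0.3797 -0.438   0.0023] -1.208
0.1 0.2 4517 [[0.713, 0.132, 0.031], [0.713, 0.137, 0.051], [0.713, 0.135, 0.041]]
0.2 0.3 4650 [[0.712, 0.213, 0.057], [0.713, 0.21, 0.036], [0.713, 0.212, 0.064]]
0.3 0.45 6242 [[0.719, 0.438, 0.173], [0.72, 0.429, 0.163], [0.72, 0.439, 0.111]]
-0.1 0.1 7389 [[0.718, 0.058, 0.18], [0.718, 0.052, 0.177], [0.718, 0.1, 0.326]]
-0.2 -0.1 4753 [[0.55, -0.194, 0.202], [0.551, -0.199, 0.212], [0.551, -0.196, 0.212]]
```

Request:
servo_tool(plan=[[[0.087,0.156,-0.216,-0.008,-0.51],[0.087,0.156,-0.216,-0.008,-0.51],[0.087,0.156,-0.216,-0.008,-0.51],[0.087,0.156,-0.216,-0.008,-0.51],[0.087,0.156,-0.216,-0.008,-0.51],[0.087,0.38,-0.438,0.002,-1.208],[0.087,0.38,-0.438,0.002,-1.208],[0.087,0.38,-0.438,0.002,-1.208],[0.087,0.38,-0.438,0.002,-1.208],[0.087,0.38,-0.438,0.002,-1.208],[0.087,0.38,-0.438,0.002,-1.208],[0.087,0.38,-0.438,0.002,-1.208]]], force=25)

```text
time_s: 1.1
tool_pos: [0.3984, -0.1361, 0.2218]
tool_rot: [-180.0, -0.1, 90.2]
force: [1.0, -0.6, -0.3]
grip_width: 0.087
```

```bash
python3 - <<'E'
from h import *
go((.43,-.063,.22,90))
E
```

```text
at 1.1 [ 0.3984 -0.1361  0.2218] [-1.7995e+02 -5.0000e-02  9.0180e+01] F [ 1.  -0.6 -0.3] w 0.087 q [ 49. -10. -30. 112.  -5.  76.  21.]
(0.43, -0.063, 0.22, 90) -> [0.073  0.0318 0.0019] 0.0031
```

Request:
servo_tool(plan=[[[0.087,0.073,0.03,0.002,0],[0.087,0.073,0.03,0.002,0],[0.087,0.073,0.03,0.002,0],[0.087,0.073,0.03,0.002,0]]])

```text
time_s: 1.43
tool_pos: [0.4284, -0.0607, 0.2197]
tool_rot: [-179.9, -0.0, 90.5]
force: [-0.4, -0.7, 0.2]
grip_width: 0.0867
```

```bash
python3 - <<'E'
from h import *
go((.423,-.063,.025,90))
for n in ("wrist","top"):
    c=read_camera(n); save(n+"1.png",c["image"],1.25); np.savez(n+"1.npz",**c)
c=dict(np.load("wrist1.npz"));print(np.linalg.inv(c["camera_from_world"]).round(3).tolist(),c["mtx"].round(0).tolist())
E
```

```text
at 1.43 [ 0.4284 -0.0607  0.2197] [-1.7993e+02 -4.0000e-02  9.0500e+01] F [-0.4 -0.7  0.2] w 0.0867 q [ 45.  -8. -37. 111.  -5.  76.  11.]
(0.423, -0.063, 0.025, 90) -> [-0.0024 -0.0052  0.1948] 0.0087
[[1.0, -0.009, -0.001, 0.427], [0.009, 0.97, 0.245, 0.007], [-0.001, -0.245, 0.97, 0.383], [0.0, 0.0, 0.0, 1.0]] [[304.0, 0.0, 318.0], [0.0, 304.0, 199.0], [0.0, 0.0, 1.0]]
```

View pics/wrist1.png

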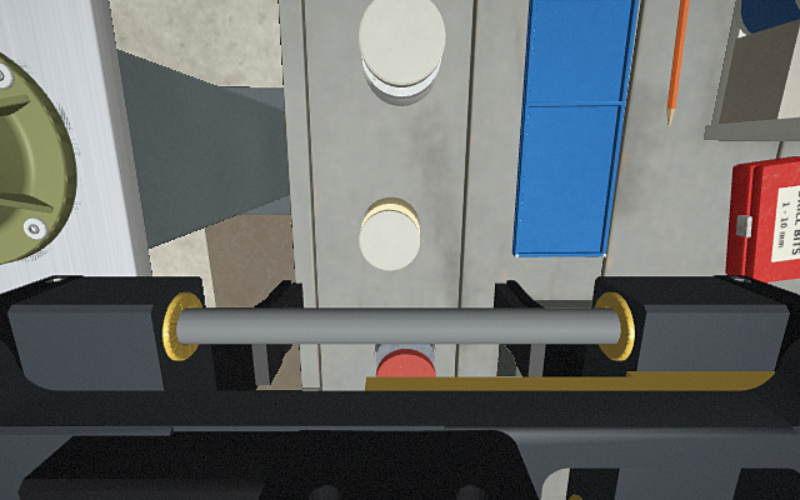

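The wrist view shows the brass lid at (390,240), the zinc lid at (402,40) and the red lid at (406,365). The blue tray spans from (527,0) to (605,255), slightly turned, with its divider at v=104.

```bash
cat > meas.py <<'E'
from h import *
def fitrect(W,m,name):
    p=W[m&np.isfinite(W[...,0])]; r=cv2.minAreaRect((p[:,:2]*1000).astype(np.float32)); print(name,len(p),"mean",p.mean(0).round(4),"rect",np.round(r,1) if 0 else [np.round(q,1) for q in r]); return p
def lid(W,box,zl,zh,name):
    u0,u1,v0,v1=[int(b/1.25) for b in box]; m=np.zeros(W.shape[:2],bool); m[v0:v1,u0:u1]=1
    return fitrect(W,m&(W[...,2]>zl)&(W[...,2]<zh),name)
E
python3 - <<'E'
from meas import *
c=dict(np.load("wrist1.npz")); W=cloud(c)
lid(W,(350,430,190,280),.068,.085,"brass")
h=cv2.cvtColor(c["image"],cv2.COLOR_RGB2HSV); b=(h[...,0]>100)&(h[...,0]<125)&(h[...,1]>120)&(abs(W[...,2])<.03)
b[:, :int(510/1.25)]=0; b[int(262/1.25):]=0
p=fitrect(W,b,"blue")
# edges: line fits: x-edges for y bins
xs=[];
y=p[:,1]; bins=np.arange(y.min()+.01,y.max()-.005,.006)
L=[(a+.003,p[(y>=a)&(y<a+.006),0].min(),p[(y>=a)&(y<a+.006),0].max()) for a in bins]
L=np.array(L); 
for k in(1,2):
    f=np.polyfit(L[:,0],L[:,k],1); print("edge",k,f.round(4),"x at y=.03",np.polyval(f,.03).round(4))
print("ymin at lower end",y.min())
# top cam
c=dict(np.load("top1.npz")); W=cloud(c);h=cv2.cvtColor(c["image"],cv2.COLOR_RGB2HSV)
for nm,box,hr in(("orange",(215,318,185,240),(8,25)),("blue",(322,422,185,240),(100,125))):
    u0,u1,v0,v1=[int(q/1.25) for q in box]; m=np.zeros((400,640),bool); m[v0:v1,u0:u1]=1
    m&=(h[...,0]>=hr[0])&(h[...,0]<=hr[1])&(h[...,1]>140)&(W[...,2]<.03)
    n,l,s,_=cv2.connectedComponentsWithStats(m.astype(np.uint8)); m=l==1+s[1:,4].argmax()
    fitrect(W,m,nm)
E
```

```text
brass 1858 mean [ 0.4198 -0.0633  0.0755] rect [array([419.8, -64.1]), array([50.6, 50.4]), np.float64(71.8)]
blue 16694 mean [0.5905 0.0319 0.0076] rect [array([633.9,  22.8]), array([185.1, 232.6]), np.float64(0.2)]
edge 1 [-0.0167  0.5431] x at y=.03 0.5426
edge 2 [0.2299 0.6418] x at y=.03 0.6487
ymin at lower end -0.09376509152052008
orange 1806 mean [0.5999 0.3132 0.0071] rect [array([601.3, 313. ]), array([ 99.2, 235.5]), np.float64(2.4)]
blue 1211 mean [0.5927 0.0581 0.0069] rect [array([590.9,  52.2]), array([ 92.9, 176.6]), np.float64(0.9)]
```

Request:
servo_tool(plan=[[[0.087,-0.002,-0.005,0.1,0],[0.087,-0.002,-0.005,0.1,0],[0.087,-0.002,-0.005,0.1,0]]])

```text
time_s: 1.78
tool_pos: [0.4187, -0.0672, 0.1152]
tool_rot: [-179.5, -0.1, 89.9]
force: [-0.4, 0.5, -1.0]
grip_width: 0.0871
```

Request:
servo_tool(plan=[[[0.087,0.004,0.002,0.03,0],[0.087,0.004,0.002,0.06,0],[0.087,0.004,0.002,0.09,0],[0.087,0.004,0.002,0.09,0],[0.087,0.004,0.002,0.09,0],[0.05,0.004,0.002,0.09,0],[0.05,0.004,0.002,0.09,0],[0.05,0.004,0.002,0.09,0],[0.05,0.004,0.002,0.09,0],[0.05,0.004,0.002,0.09,0]]])

```text
time_s: 2.62
tool_pos: [0.4207, -0.0635, 0.0261]
tool_rot: [-179.6, -0.0, 89.9]
force: [0.3, -0.2, 0.1]
grip_width: 0.0615
```

```bash
python3 - <<'E'
from h import *
go((.42,-.0635,.13,90),(.589,.0955,.1,91),(.589,.0955,.032,91))
E
```

```text
at 2.62 [ 0.4207 -0.0635  0.0261] [-1.7964e+02 -3.0000e-02  8.9930e+01] F [ 0.3 -0.2  0.1] w 0.0615 q [ 44.   6. -39. 124.   5.  52.   1.]
(0.42, -0.0635, 0.13, 90) -> [ 0.     -0.0013 -0.1039] -0.0012
(0.589, 0.0955, 0.1, 91) -> [ 0.1592  0.1677 -0.0749] -0.0187
(0.589, 0.0955, 0.032, 91) -> [ 0.1592  0.1681 -0.0069] -0.0187
```

Request:
servo_tool(plan=[[[0.05,0,0,0,0],[0.05,0,0,0,0],[0.05,0,0,0,0],[0.05,0,-0.001,-0.03,0],[0.05,0,-0.001,-0.065,0],[0.05,0,-0.001,-0.105,0],[0.05,0,-0.001,-0.105,0],[0.05,0,-0.001,-0.105,0]]])

```text
time_s: 3.28
tool_pos: [0.4218, -0.0639, 0.1329]
tool_rot: [-179.9, 0.1, 89.9]
force: [-0.3, -0.7, -3.9]
grip_width: 0.0572
```

```bash
python3 - <<'E'
from h import *
go((.589,.0955,.1,91),(.589,.0955,.032,91))
E
```

```text
at 3.28 [ 0.4218 -0.0639  0.1329] [-1.7987e+02  8.0000e-02  8.9910e+01] F [-0.3 -0.7 -3.9] w 0.0572 q [ 46.  -5. -39. 118.  -3.  65.   8.]
(0.589, 0.0955, 0.1, 91) -> [0.1597 0.167  0.0323] -0.0189
(0.589, 0.0955, 0.032, 91) -> [0.1598 0.1672 0.1003] -0.0189
```

Request:
servo_tool(plan=[[[0.05,0.03,0.03,0,0],[0.05,0.055,0.06,0,0],[0.05,0.08,0.09,0,0],[0.05,0.11,0.12,0,-0.019],[0.05,0.14,0.145,0.01,-0.019],[0.05,0.16,0.167,0.03,-0.019],[0.05,0.16,0.167,0.03,-0.019],[0.05,0.16,0.167,0.03,-0.019],[0.05,0.16,0.167,0.03,-0.019]]])

```text
time_s: 4.03
tool_pos: [0.5872, 0.0954, 0.1]
tool_rot: [-179.6, 0.1, 91.0]
force: [0.0, -0.8, -2.8]
grip_width: 0.0568
```

```bash
python3 - <<'E'
from h import *
go((.589,.0955,.05,91),(.589,.0955,.032,91))
c=read_camera("scene"); save("scene2.png",c["image"][120:320,160:480],2.4)
E
```

```text
at 4.03 [0.5872 0.0954 0.1   ] [-1.7961e+02  1.0000e-01  9.1040e+01] F [ 0.  -0.8 -2.8] w 0.0568 q [ 25.  23. -46.  98.  18.  67. -24.]
(0.589, 0.0955, 0.05, 91) -> [0.0002 0.0021 0.05  ] 0.0007
(0.589, 0.0955, 0.032, 91) -> [0.0002 0.0023 0.068 ] 0.0007
```

View pics/scene2.png

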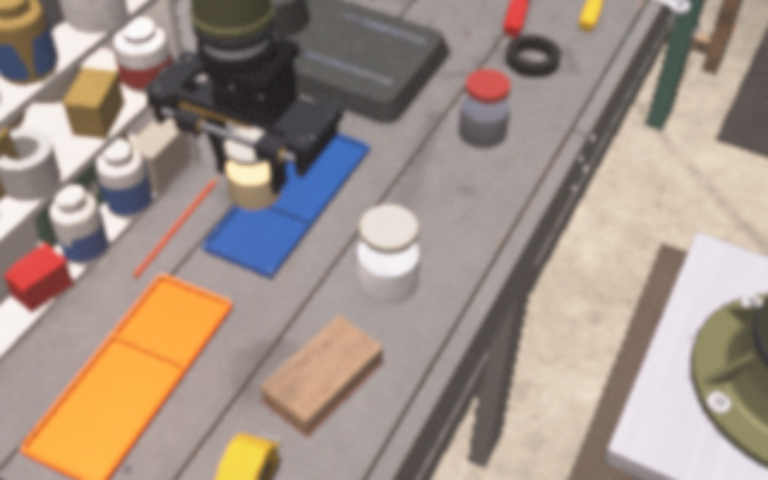

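The brass jar hangs upright over the blue tray and the square cell (235,245) lies below it. Next I lower it and release.

Request:
servo_tool(plan=[[[0.05,0,0.002,0.03,0],[0.05,0,0.002,0.05,0],[0.05,0,0.002,0.06,0],[0.05,0,0.002,0.066,0],[0.05,0,0.002,0.068,0],[0.05,0,0.002,0.068,0],[0.05,0,0.002,0.068,0]]])

```text
time_s: 4.67
tool_pos: [0.5905, 0.0945, 0.0346]
tool_rot: [-179.9, 0.1, 90.9]
force: [-0.5, -0.5, -3.3]
grip_width: 0.0567
```

```bash
python3 - <<'E'
from h import *
go((.589,.0955,.032,91))
E
```

```text
at 4.67 [0.5905 0.0945 0.0346] [-1.7987e+02  1.4000e-01  9.0950e+01] F [-0.5 -0.5 -3.3] w 0.0567 q [ 23.  28. -43. 101.  22.  60. -27.]
(0.589, 0.0955, 0.032, 91) -> [ 0.001  -0.0014  0.0026] -0.0009
```

Request:
servo_tool(plan=[[[0.05,0.001,-0.001,0.003,0],[0.05,0.001,-0.001,0.004,0],[0.05,0.001,-0.001,0.004,0]]])

```text
time_s: 4.92
tool_pos: [0.5905, 0.0958, 0.0324]
tool_rot: [180.0, 0.2, 91.0]
force: [-1.1, -0.9, 3.9]
grip_width: 0.0569
```

Request:
servo_tool(plan=[[[0.075,0,0,0,0],[0.08,0,0,0,0],[0.08,0,0,0,0],[0.08,0,0,-0.001,0],[0.08,0,0,-0.04,0],[0.08,0,0,-0.08,0],[0.08,0,0,-0.12,0],[0.08,0,0,-0.14,0],[0.08,0,0,-0.14,0]]])

```text
time_s: 5.67
tool_pos: [0.5937, 0.0975, 0.1783]
tool_rot: [179.4, 0.1, 91.0]
force: [0.1, 0.1, -0.6]
grip_width: 0.08
```

```bash
python3 - <<'E'
from h import *
go((.52,.22,.2,90),(.445,.29,.2,90),(.43,.35,.2,90))
E
```

```text
at 5.67 [0.5937 0.0975 0.1783] [1.7943e+02 1.2000e-01 9.0970e+01] F [ 0.1  0.1 -0.6] w 0.08 q [ 27.  20. -47.  93.  15.  74. -22.]
(0.52, 0.22, 0.2, 90) -> [ 0.1237 -0.0714 -0.0226] 0.0169
(0.445, 0.29, 0.2, 90) -> [ 0.1949 -0.1452 -0.0235] 0.0169
(0.43, 0.35, 0.2, 90) -> [ 0.2552 -0.1592 -0.0238] 0.0169
```

Request:
servo_tool(plan=[[[0.087,0.06,-0.04,-0.02,0.017],[0.087,0.09,-0.07,-0.04,0.017],[0.087,0.12,-0.1,-0.05,0.017],[0.087,0.15,-0.12,-0.05,0.017],[0.087,0.165,-0.13,-0.05,0.017],[0.087,0.165,-0.13,-0.05,0.017],[0.087,0.165,-0.13,-0.05,0.017],[0.087,0.165,-0.13,-0.05,0.017]]])

```text
time_s: 6.33
tool_pos: [0.4603, 0.2601, 0.2261]
tool_rot: [179.4, 0.2, 90.1]
force: [0.9, -0.5, 0.7]
grip_width: 0.0867
```

```bash
python3 - <<'E'
from h import *
go((.43,.35,.2,90))
c=read_camera("wrist"); save("wrist2.png",c["image"],1.25); np.savez("wrist2.npz",**c)
E
```

```text
at 6.33 [0.4603 0.2601 0.2261] [179.43   0.18  90.07] F [ 0.9 -0.5  0.7] w 0.0867 q [ 19.   8. -55.  99.   7.  76. -38.]
(0.43, 0.35, 0.2, 90) -> [ 0.09   -0.0304  0.0256] 0.0013
```

View pics/wrist2.png

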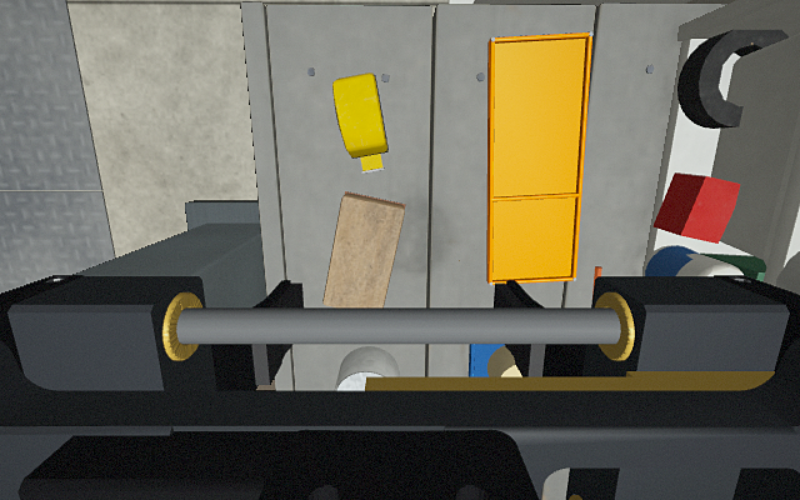

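The wrist view shows the tape measure at (360,115) with its hook at (372,163), the block at (365,250) and the whole orange tray from (489,38) to (578,283), with its divider at v=197.

```bash
python3 - <<'E'
from meas import *
c=dict(np.load("wrist2.npz")); W=cloud(c); h=cv2.cvtColor(c["image"],cv2.COLOR_RGB2HSV)
def pr(box,f): 
    u0,u1,v0,v1=[int(b/1.25) for b in box]; m=np.zeros((400,640),bool); m[v0:v1,u0:u1]=1; return m&f
fitrect(W,pr((320,400,60,190),W[...,2]>.045),"tape top")
p=fitrect(W,pr((320,400,60,190),W[...,2]>.005),"tape all")
q=p[p[:,2]>.02]; print("zmax",np.percentile(q[:,2],98))
for a in np.arange(.30,.42,.012):
    s=q[(q[:,1]>=a)&(q[:,1]<a+.012)]
    if len(s)>5: print(a.round(3),s[:,0].min().round(4),s[:,0].max().round(4),s[:,2].max().round(4))
fitrect(W,pr((310,415,180,306),(W[...,2]>.022)&(W[...,2]<.04)),"block")
p=fitrect(W,pr((475,600,20,295),(h[...,0]>=8)&(h[...,0]<=28)&(h[...,1]>120)&(W[...,2]<.03)),"orange")
E
```

```text
tape top 1990 mean [0.4281 0.3597 0.0566] rect [array([427. , 359.9]), array([37.4, 59.1]), np.float64(10.0)]
tape all 2485 mean [0.4296 0.3539 0.0493] rect [array([428.8, 351.3]), array([38. , 84.8]), np.float64(10.0)]
zmax 0.061705548319516315
0.312 0.4176 0.4233 0.0246
0.324 0.4139 0.4505 0.0524
0.336 0.4119 0.4497 0.0611
0.348 0.4088 0.4479 0.0629
0.36 0.4077 0.4459 0.0626
0.372 0.4062 0.4435 0.0618
0.384 0.4076 0.4417 0.0542
block 4264 mean [0.4266 0.2326 0.0301] rect [array([426. , 227.3]), array([113.3,  62.1]), np.float64(77.7)]
orange 15281 mean [0.5966 0.3218 0.0075] rect [array([609. , 305.2]), array([119. , 257.2]), np.float64(3.6)]
```

```bash
python3 - <<'E'
from h import *
go((.4275,.359,.12,100),(.4275,.359,.016,100))
E
```

```text
at 6.38 [0.4611 0.2589 0.2259] [179.46   0.18  89.92] F [ 0.6 -0.1  0.4] w 0.0868 q [ 19.   8. -55.  99.   7.  76. -38.]
(0.4275, 0.359, 0.12, 100) -> [ 0.1004 -0.0347  0.1053] -0.1759
(0.4275, 0.359, 0.016, 100) -> [ 0.1007 -0.0357  0.2093] -0.1759
```

Request:
servo_tool(plan=[[[0.087,0.04,-0.014,0.02,-0.08],[0.087,0.07,-0.025,0.05,-0.176],[0.087,0.1,-0.035,0.08,-0.176],[0.087,0.1,-0.035,0.1,-0.176],[0.087,0.1,-0.035,0.105,-0.176],[0.087,0.1,-0.035,0.105,-0.176],[0.087,0.1,-0.035,0.105,-0.176]]])

```text
time_s: 6.97
tool_pos: [0.429, 0.3569, 0.1203]
tool_rot: [179.5, 0.3, 99.8]
force: [0.8, -0.4, 0.1]
grip_width: 0.0869
```

```bash
python3 - <<'E'
from h import *
go((.4275,.359,.016,100))
E
```

```text
at 6.97 [0.429  0.3569 0.1203] [179.52   0.3   99.81] F [ 0.8 -0.4  0.1] w 0.0869 q [  5.  20. -57. 102.  19.  67. -47.]
(0.4275, 0.359, 0.016, 100) -> [ 0.0029 -0.002   0.1043] -0.0034
```

Request:
servo_tool(plan=[[[0.087,0.002,-0.002,0.035,0],[0.087,0.002,-0.002,0.07,0],[0.087,0.002,-0.002,0.095,0],[0.087,0.002,-0.002,0.104,0],[0.06,0.002,-0.002,0.104,0],[0.03,0.002,-0.002,0.104,0],[0.03,0.002,-0.002,0.104,0],[0.03,0.002,-0.002,0.104,0],[0.03,0.002,-0.002,0.104,0],[0.03,0.002,-0.002,0.104,0],[0.03,0.002,-0.002,0.104,0],[0.03,0.002,-0.002,0.104,0]]])

```text
time_s: 7.97
tool_pos: [0.4278, 0.3581, 0.0166]
tool_rot: [179.5, 0.3, 99.8]
force: [-0.5, -0.7, 0.4]
grip_width: 0.0417
```

Request:
servo_tool(plan=[[[0.03,0,0,0,0],[0.03,0,0,0,0],[0.03,0,0,0,0]]])

```text
time_s: 8.22
tool_pos: [0.4281, 0.3582, 0.0167]
tool_rot: [179.5, 0.3, 99.8]
force: [-0.2, -0.3, 1.3]
grip_width: 0.0357
```

```bash
python3 - <<'E'
from h import *
go((.4275,.359,.15,100),(.591,-.0125,.15,91))
E
```

```text
at 8.22 [0.4281 0.3582 0.0167] [179.47   0.3   99.8 ] F [-0.2 -0.3  1.3] w 0.0357 q [  0.  27. -52. 107.  26.  57. -53.]
(0.4275, 0.359, 0.15, 100) -> [ 0.0002  0.0008 -0.1333] -0.0035
(0.591, -0.0125, 0.15, 91) -> [-0.3937  0.0986 -0.1304] 0.1536
```

Request:
servo_tool(plan=[[[0.03,0,0,-0.03,0],[0.03,0,0,-0.07,0],[0.03,0,0,-0.11,0],[0.03,-0.02,0.005,-0.14,0],[0.03,-0.05,0.012,-0.15,0.05],[0.03,-0.085,0.02,-0.15,0.1],[0.03,-0.125,0.03,-0.15,0.15],[0.03,-0.16,0.04,-0.15,0.154],[0.03,-0.195,0.05,-0.15,0.154],[0.03,-0.23,0.06,-0.15,0.154],[0.03,-0.265,0.068,-0.15,0.154],[0.03,-0.3,0.075,-0.15,0.154]]])

```text
time_s: 9.22
tool_pos: [0.5514, 0.0741, 0.1683]
tool_rot: [179.5, 0.2, 91.0]
force: [1.3, 0.2, -2.3]
grip_width: 0.0359
```

```bash
python3 - <<'E'
from h import *
go((.591,-.0125,.15,91))
E
```

```text
at 9.22 [0.5514 0.0741 0.1683] [179.51   0.22  90.98] F [ 1.3  0.2 -2.3] w 0.0359 q [ 33.  14. -49. 100.  11.  71. -18.]
(0.591, -0.0125, 0.15, 91) -> [-0.0872  0.038   0.0189] -0.0003
```

Request:
servo_tool(plan=[[[0.03,-0.035,0.015,0,0],[0.03,-0.065,0.027,0,0],[0.03,-0.087,0.038,0.01,0],[0.03,-0.087,0.038,0.05,0],[0.03,-0.087,0.038,0.08,0],[0.03,-0.087,0.038,0.08,0],[0.03,-0.087,0.038,0.08,0],[0.03,-0.087,0.038,0.08,0]]])

```text
time_s: 9.88
tool_pos: [0.5923, -0.0115, 0.0903]
tool_rot: [179.4, 0.2, 91.1]
force: [0.1, -0.3, -2.8]
grip_width: 0.0358
```

```bash
python3 - <<'E'
from h import *
go((.591,-.0125,.025,91))
c=read_camera("wrist"); save("wrist3.png",c["image"],1.25); np.savez("wrist3.npz",**c)
E
```

```text
at 9.88 [ 0.5923 -0.0115  0.0903] [179.43   0.19  91.05] F [ 0.1 -0.3 -2.8] w 0.0358 q [ 35.  23. -44. 100.  18.  64. -14.]
(0.591, -0.0125, 0.025, 91) -> [-0.0007 -0.002   0.0652] 0.0009
```

View pics/wrist3.png

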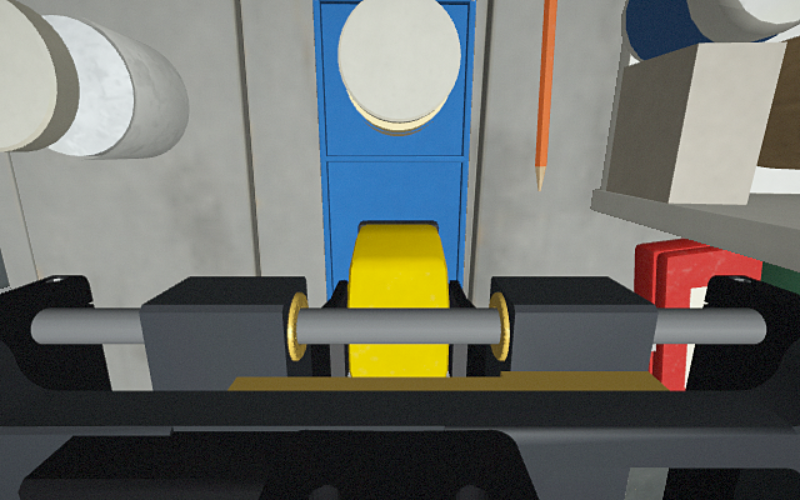

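The brass jar stands upright in the middle of the square cell at (400,60). The tape measure hangs straight and centred over the long cell at (400,290).

Request:
servo_tool(plan=[[[0.03,-0.001,-0.002,0.03,0],[0.03,-0.001,-0.002,0.05,0],[0.03,-0.001,-0.002,0.06,0],[0.03,-0.001,-0.002,0.065,0],[0.03,-0.001,-0.002,0.067,0],[0.03,-0.001,-0.002,0.067,0],[0.03,-0.001,-0.002,0.067,0]]])

```text
time_s: 10.52
tool_pos: [0.593, -0.0127, 0.0255]
tool_rot: [179.2, 0.2, 91.1]
force: [0.8, -0.5, -3.0]
grip_width: 0.0357
```

Request:
servo_tool(plan=[[[0.03,0,0,0.001,0],[0.03,0,0,0.001,0]]])

```text
time_s: 10.68
tool_pos: [0.5939, -0.0127, 0.0256]
tool_rot: [179.1, 0.2, 91.1]
force: [-0.8, -0.4, -2.7]
grip_width: 0.0359
```

Request:
servo_tool(plan=[[[0.03,0,-0.002,0.003,0],[0.03,0,-0.002,0.005,0],[0.03,0,-0.002,0.005,0]]])

```text
time_s: 10.93
tool_pos: [0.5928, -0.0127, 0.0227]
tool_rot: [179.0, 0.3, 91.1]
force: [-4.5, -0.3, 10.6]
grip_width: 0.036
```

Request:
servo_tool(plan=[[[0.06,0,0,0,0],[0.065,0,0,0,0],[0.065,0,0,0,0],[0.065,0,0,0,0],[0.065,0,0,-0.03,0],[0.065,0,0,-0.07,0],[0.065,0,0,-0.11,0],[0.065,0,0,-0.15,0],[0.065,0,0,-0.18,0],[0.065,0,0,-0.18,0]]])

```text
time_s: 11.77
tool_pos: [0.5934, -0.011, 0.2099]
tool_rot: [178.3, 0.4, 91.1]
force: [1.7, 0.5, 0.0]
grip_width: 0.0651
```

```bash
python3 - <<'E'
from h import *
go((.445,-.06,.21,90),(.43,-.17,.2,40))
c=read_camera("wrist"); W=cloud(c); np.savez("wrist4.npz",**c); save("wrist4.png",c["image"],1.25)
c=read_camera("top"); W=cloud(c)
m=(W[...,2]>.15)&(W[...,2]<.3)&(W[...,0]>.45)&(W[...,1]<-.15)&(W[...,1]>-.4); p=W[m]
for a in np.arange(-.4,-.15,.025):
    s=p[(p[:,1]>=a)&(p[:,1]<a+.025)]
    if len(s): print(a.round(3),s[s[:,0].argmin()].round(3))
E
```

```text
at 11.77 [ 0.5934 -0.011   0.2099] [178.35   0.39  91.06] F [1.7 0.5 0. ] w 0.0651 q [ 38.  16. -47.  93.  12.  75. -10.]
(0.445, -0.06, 0.21, 90) -> [-0.0462 -0.1493 -0.0041] 0.0185
(0.43, -0.17, 0.2, 40) -> [-0.1559 -0.1666  0.0062] 0.8911
-0.4 [ 0.637 -0.39   0.208]
-0.325 [ 0.568 -0.303  0.208]
-0.3 [ 0.55  -0.277  0.211]
-0.275 [ 0.541 -0.253  0.213]
-0.25 [ 0.538 -0.236  0.213]
-0.225 [ 0.541 -0.223  0.203]
-0.2 [ 0.547 -0.2    0.203]
-0.175 [ 0.566 -0.175  0.201]
```

View pics/wrist4.png

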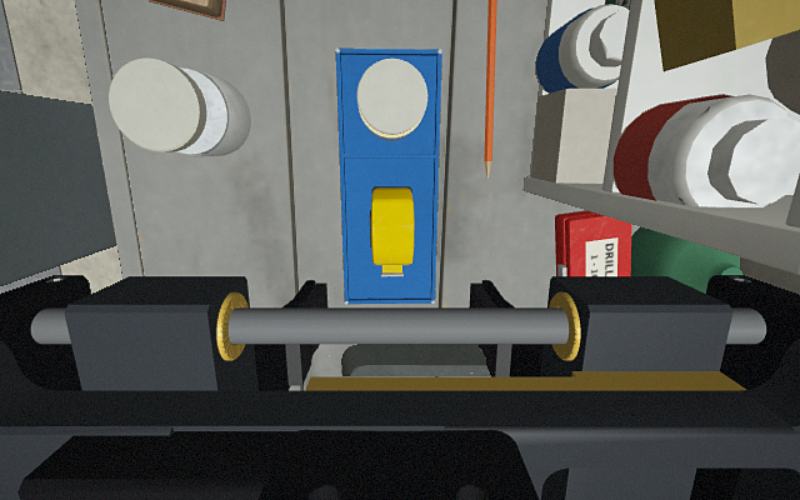

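The blue kit is done: the jar at (392,95) and tape measure at (393,230) sit inside their cells, clear of the lips. Next are the nails, with the gripper turned to stay clear of the drill table (x≥0.54, z 0.2).

Request:
servo_tool(plan=[[[0.087,-0.01,-0.04,0,0.1],[0.087,-0.02,-0.08,0,0.2],[0.087,-0.035,-0.115,0,0.32],[0.087,-0.05,-0.15,0,0.44],[0.087,-0.08,-0.165,0,0.56],[0.087,-0.115,-0.165,0,0.68],[0.087,-0.15,-0.165,0.006,0.8],[0.087,-0.174,-0.16,0.006,0.92],[0.087,-0.174,-0.16,0.006,1.04],[0.087,-0.174,-0.16,0.006,1.05],[0.087,-0.174,-0.16,0.006,1.05]]])

```text
time_s: 12.78
tool_pos: [0.4327, -0.188, 0.194]
tool_rot: [179.3, -0.8, 31.0]
force: [0.0, 0.7, -0.4]
grip_width: 0.0875
```

```bash
python3 - <<'E'
from meas import *
go((.437,-.1885,.12,30),(.437,-.1885,.03,30))
c=read_camera("wrist"); np.savez("wrist5.npz",**c); save("wrist5.png",c["image"],1.25); W=cloud(c)
h=cv2.cvtColor(c["image"],cv2.COLOR_RGB2HSV)
fitrect(W,(W[...,2]>.078)&(W[...,2]<.095)&(abs(W[...,0]-.437)<.05)&(abs(W[...,1]+.188)<.05)&(h[...,1]>100),"nails")
E
```

```text
at 12.78 [ 0.4327 -0.188   0.194 ] [179.32  -0.75  31.04] F [ 0.   0.7 -0.4] w 0.0875 q [ 58.  -2. -36. 109.  -2.  71. -37.]
(0.437, -0.1885, 0.12, 30) -> [0.0025 0.0017 0.0741] 0.0181
(0.437, -0.1885, 0.03, 30) -> [0.0013 0.0007 0.1641] 0.0181
nails 2664 mean [ 0.436  -0.1895  0.0856] rect [array([ 435.4, -190.1]), array([54.1, 53.3]), np.float64(55.7)]
```

Request:
servo_tool(plan=[[[0.087,0,0.001,0.04,0],[0.087,0,0.001,0.08,0],[0.087,0,0.001,0.12,0],[0.087,0,0.001,0.15,0],[0.087,0,0.001,0.164,0],[0.087,0,0.001,0.164,0],[0.055,0,0.001,0.164,0],[0.055,0,0.001,0.164,0],[0.055,0,0.001,0.164,0],[0.055,0,0.001,0.164,0],[0.055,0,0.001,0.164,0],[0.055,0,0.001,0.164,0]]])

```text
time_s: 13.83
tool_pos: [0.4376, -0.1901, 0.0318]
tool_rot: [179.1, -0.8, 31.1]
force: [0.4, -0.7, 4.5]
grip_width: 0.061
```

Request:
servo_tool(plan=[[[0.055,0,0,0,0],[0.055,0,0,0,0],[0.055,0,0,-0.01,0],[0.055,0,0,-0.04,0],[0.055,0,0,-0.07,0],[0.055,0,0,-0.105,0],[0.055,0,0,-0.105,0],[0.055,0,0,-0.105,0]]])

```text
time_s: 14.5
tool_pos: [0.4365, -0.1899, 0.1387]
tool_rot: [178.9, -0.9, 31.1]
force: [0.4, 0.3, -4.0]
grip_width: 0.0611
```

```bash
python3 - <<'E'
from meas import *
go((.45,0,.18,70),(.5,.12,.18,80),(.6,.241,.12,93))
c=dict(np.load("wrist2.npz")); W=cloud(c); h=cv2.cvtColor(c["image"],cv2.COLOR_RGB2HSV)
m=(h[...,0]>=8)&(h[...,0]<=28)&(h[...,1]>150)&(W[...,2]<.03)&(W[...,2]>-.01); m[:16]=0;m[236:]=0;m[:,:380]=0;m[:,480:]=0
n,l,s,_=cv2.connectedComponentsWithStats(m.astype(np.uint8)); k=1+s[1:,4].argmax(); fitrect(W,l==k,"orange"); p=W[l==k]
Q=[]
for a in np.arange(.2,.425,.01):
    s=p[(p[:,1]>=a)&(p[:,1]<a+.01)]
    if len(s)>20: Q.append((a+.005,s[:,0].min(),s[:,0].max()))
Q=np.array(Q)
for k in(1,2):
    f=np.polyfit(Q[1:-1,0],Q[1:-1,k],1); print(f.round(4), np.polyval(f,.313).round(4))
E
```

```text
at 14.5 [ 0.4365 -0.1899  0.1387] [178.88  -0.89  31.13] F [ 0.4  0.3 -4. ] w 0.0611 q [ 58.   1. -38. 113.   1.  64. -39.]
(0.45, 0, 0.18, 70) -> [ 0.1103 -0.1548 -0.0426] -0.6785
(0.5, 0.12, 0.18, 80) -> [ 0.2152 -0.2317 -0.0425] -0.853
(0.6, 0.241, 0.12, 93) -> [ 0.3624 -0.2848  0.0188] -1.0799
orange 15179 mean [0.5963 0.3222 0.0075] rect [array([600. , 312.8]), array([101. , 235.7]), np.float64(2.9)]
[-0.0547  0.5668] 0.5497
[-0.0134  0.6478] 0.6436
```

Request:
servo_tool(plan=[[[0.055,0.02,-0.03,-0.03,-0.12],[0.055,0.045,-0.06,-0.042,-0.24],[0.055,0.065,-0.09,-0.042,-0.36],[0.055,0.09,-0.12,-0.042,-0.48],[0.055,0.11,-0.155,-0.042,-0.6],[0.055,0.145,-0.18,-0.042,-0.7],[0.055,0.18,-0.205,-0.042,-0.8],[0.055,0.215,-0.232,-0.042,-0.9],[0.055,0.245,-0.24,-0.042,-0.97],[0.055,0.275,-0.25,-0.042,-1.04],[0.055,0.3,-0.26,-0.042,-1.07],[0.055,0.3,-0.26,-0.042,-1.07]]])

```text
time_s: 15.5
tool_pos: [0.558, 0.1938, 0.1776]
tool_rot: [178.9, 0.2, 92.8]
force: [-1.2, 0.2, -2.9]
grip_width: 0.0611
```

```bash
python3 - <<'E'
from meas import *
go((.601,.241,.12,92.5),(.601,.241,.06,92.5))
c=read_camera("wrist"); np.savez("wrist6.npz",**c); save("wrist6.png",c["image"],1.25)
E
```

```text
at 15.5 [0.558  0.1938 0.1776] [1.789e+02 1.600e-01 9.282e+01] F [-1.2  0.2 -2.9] w 0.0611 q [ 26.  21. -58.  95.  19.  74. -33.]
(0.601, 0.241, 0.12, 92.5) -> [0.0452 0.0442 0.0584] 0.0056
(0.601, 0.241, 0.06, 92.5) -> [0.0453 0.043  0.1183] 0.0056
```

View pics/wrist6.png

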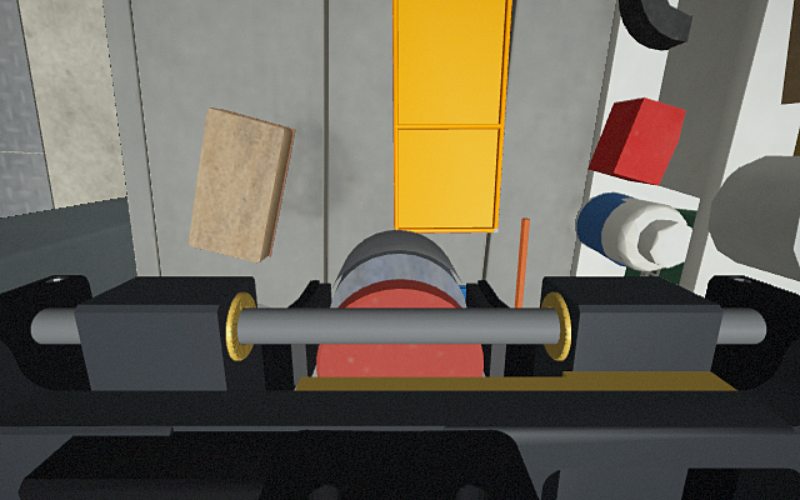

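The red-lidded jar is held at (400,290). The orange square cell's lip corners are at about (395,231), (497,231), (503,125) and (396,127). The block is at (240,185).

```bash
python3 - <<'E'
from meas import *
c=dict(np.load("wrist6.npz")); K=c["mtx"]; T=np.linalg.inv(c["camera_from_world"])
def pl(u,v,z):
    u/=1.25;v/=1.25; d=T[:3,:3]@np.array([(u-K[0,2])/K[0,0],-(v-K[1,2])/K[1,1],-1]); return (T[:3,3]+d*(z-T[2,3])/d[2]).round(4)
for q in((395,231),(497,231),(503,125),(396,127),(393,1),(512,1)): print(q,pl(*q,.0125))
W=cloud(c)
lid(W,(170,320,90,280),.024,.04,"block")
E
```

```text
(395, 231) [0.5576 0.194  0.0125]
(497, 231) [0.6479 0.198  0.0125]
(503, 125) [0.6426 0.2874 0.0125]
(396, 127) [0.5543 0.2814 0.0125]
(393, 1) [0.5476 0.373  0.0125]
(512, 1) [0.6389 0.3781 0.0125]
block 7067 mean [0.4278 0.2291 0.0301] rect [array([426.4, 226. ]), array([115.3,  61.6]), np.float64(77.7)]
```

Request:
servo_tool(plan=[[[0.055,0.025,0.022,0,0],[0.055,0.046,0.043,0,0],[0.055,0.046,0.043,0.03,0],[0.055,0.046,0.043,0.06,0],[0.055,0.046,0.043,0.09,0],[0.055,0.046,0.043,0.118,0],[0.055,0.046,0.043,0.118,0],[0.055,0.046,0.043,0.118,0],[0.055,0.046,0.043,0.118,0]]])

```text
time_s: 16.3
tool_pos: [0.5998, 0.2385, 0.0612]
tool_rot: [179.0, 0.3, 92.7]
force: [0.1, 0.3, -2.1]
grip_width: 0.0608
```

```bash
python3 - <<'E'
from meas import *
go((.6004,.242,.0378,92.5))
E
```

```text
at 16.3 [0.5998 0.2385 0.0612] [178.95   0.32  92.67] F [ 0.1  0.3 -2.1] w 0.0608 q [ 15.  34. -52.  93.  30.  66. -42.]
(0.6004, 0.242, 0.0378, 92.5) -> [0.0036 0.0003 0.0234] 0.003
```

Request:
servo_tool(plan=[[[0.055,0.005,0,0.01,0],[0.055,0.005,0,0.018,0],[0.055,0.005,0,0.023,0],[0.055,0.005,0,0.025,0],[0.055,0.005,0,0.025,0]]])

```text
time_s: 16.72
tool_pos: [0.6003, 0.2435, 0.0378]
tool_rot: [178.9, 0.4, 92.7]
force: [-3.0, -1.3, 4.9]
grip_width: 0.0609
```

Request:
servo_tool(plan=[[[0.055,0,0,0.002,0],[0.055,0,0,0.002,0]]])

```text
time_s: 16.88
tool_pos: [0.6003, 0.2434, 0.0378]
tool_rot: [178.9, 0.4, 92.7]
force: [-3.5, -2.8, 8.4]
grip_width: 0.0614
```

Request:
servo_tool(plan=[[[0.075,0,0,0,0],[0.084,0,0,0,0],[0.084,0,0,0,0],[0.084,0,0,0,0],[0.084,0,0,-0.04,0],[0.084,0,0,-0.08,0],[0.084,0,0,-0.12,0],[0.084,0,0,-0.13,0],[0.084,0,0,-0.13,0]]])

```text
time_s: 17.63
tool_pos: [0.5999, 0.246, 0.1723]
tool_rot: [178.5, 0.3, 92.7]
force: [0.2, 0.1, 0.4]
grip_width: 0.084
```

```bash
python3 - <<'E'
from meas import *
go((.4265,.2265,.13,77.7))
E
```

```text
at 17.63 [0.5999 0.246  0.1723] [178.5    0.31  92.66] F [0.2 0.1 0.4] w 0.084 q [ 16.  29. -56.  87.  25.  76. -39.]
(0.4265, 0.2265, 0.13, 77.7) -> [-0.0113 -0.1751  0.0378] 0.261
```

Request:
servo_tool(plan=[[[0.087,-0.002,-0.035,0,0.06],[0.087,-0.004,-0.075,0,0.13],[0.087,-0.007,-0.11,0.01,0.2],[0.087,-0.009,-0.145,0.02,0.261],[0.087,-0.011,-0.175,0.036,0.261],[0.087,-0.011,-0.175,0.036,0.261],[0.087,-0.011,-0.175,0.036,0.261],[0.087,-0.011,-0.175,0.036,0.261]]])

```text
time_s: 18.3
tool_pos: [0.4272, 0.2263, 0.1316]
tool_rot: [178.4, -0.1, 77.7]
force: [-0.0, 0.1, 0.2]
grip_width: 0.087
```

```bash
python3 - <<'E'
from meas import *
go((.4265,.2265,.05,77.7),(.4265,.2265,.01,77.7))
c=read_camera("wrist"); save("wrist7.png",c["image"],1.25)
E
```

```text
at 18.3 [0.4272 0.2263 0.1316] [ 1.7844e+02 -9.0000e-02  7.7680e+01] F [-0.   0.1  0.2] w 0.087 q [ 28.   6. -62. 112.   7.  64. -49.]
(0.4265, 0.2265, 0.05, 77.7) -> [-0.0001 -0.0029  0.0815] -0.0004
(0.4265, 0.2265, 0.01, 77.7) -> [-1.000e-04 -4.000e-03  1.215e-01] -0.0004
```

View pics/wrist7.png

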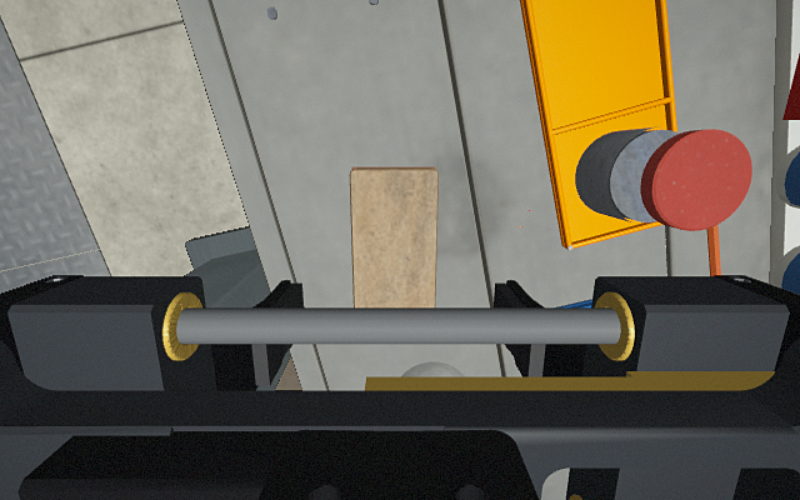

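The block is square to the jaws at (393,238), and the nails jar stands in the orange square cell at (640,175).

Request:
servo_tool(plan=[[[0.087,0,-0.001,0.04,0],[0.087,0,-0.003,0.08,0],[0.087,0,-0.004,0.11,0],[0.087,0,-0.004,0.12,0],[0.087,0,-0.004,0.121,0],[0.087,0,-0.004,0.121,0],[0.055,0,-0.004,0.121,0],[0.055,0,-0.004,0.121,0],[0.055,0,-0.004,0.121,0],[0.055,0,-0.004,0.121,0],[0.055,0,-0.004,0.121,0],[0.055,0,-0.004,0.121,0]]])

```text
time_s: 19.35
tool_pos: [0.4279, 0.2273, 0.0119]
tool_rot: [178.4, -0.2, 77.6]
force: [-0.8, -1.5, 5.8]
grip_width: 0.063
```

Request:
servo_tool(plan=[[[0.055,0,0,0,0],[0.055,0,0,0,0],[0.055,0,0,-0.01,0],[0.055,0,0,-0.04,0],[0.055,0,0,-0.08,0],[0.055,0,0,-0.12,0],[0.055,0,0,-0.15,0],[0.055,0,0,-0.15,0]]])

```text
time_s: 20.02
tool_pos: [0.4268, 0.2303, 0.168]
tool_rot: [177.8, -0.4, 77.7]
force: [1.0, 0.4, -0.1]
grip_width: 0.0629
```

```bash
python3 - <<'E'
from meas import *
go((.45,.33,.16,85),(.5943,.358,.16,93),(.5943,.358,.06,93))
E
```

```text
at 20.02 [0.4268 0.2303 0.168 ] [177.78  -0.39  77.7 ] F [ 1.   0.4 -0.1] w 0.0629 q [ 32.   2. -65. 110.   3.  68. -46.]
(0.45, 0.33, 0.16, 85) -> [0.1023 0.0011 0.0088] -0.1275
(0.5943, 0.358, 0.16, 93) -> [0.1604 0.136  0.0144] -0.2671
(0.5943, 0.358, 0.06, 93) -> [0.1597 0.1322 0.1143] -0.2671
```

Request:
servo_tool(plan=[[[0.055,0.035,0.01,0,-0.05],[0.055,0.065,0.03,0,-0.1],[0.055,0.095,0.055,0,-0.16],[0.055,0.12,0.085,0.005,-0.22],[0.055,0.14,0.11,0.01,-0.267],[0.055,0.16,0.135,0.014,-0.267],[0.055,0.16,0.135,0.03,-0.267],[0.055,0.16,0.134,0.06,-0.267],[0.055,0.16,0.133,0.09,-0.267],[0.055,0.16,0.133,0.09,-0.267],[0.055,0.16,0.133,0.09,-0.267],[0.055,0.16,0.133,0.09,-0.267]]])

```text
time_s: 21.02
tool_pos: [0.5944, 0.3586, 0.0857]
tool_rot: [177.7, 0.1, 93.0]
force: [-0.0, -0.1, -0.0]
grip_width: 0.0629
```

```bash
python3 - <<'E'
from meas import *
go((.5943,.358,.02,93))
c=read_camera("wrist"); save("wrist8.png",c["image"],1.25);np.savez("wrist8.npz",**c)
E
```

```text
at 21.02 [0.5944 0.3586 0.0857] [1.7771e+02 1.5000e-01 9.2990e+01] F [-0.  -0.1 -0. ] w 0.0629 q [  4.  39. -56.  86.  35.  72. -53.]
(0.5943, 0.358, 0.02, 93) -> [-0.0004 -0.0027  0.0657] -0.0002
```

View pics/wrist8.png

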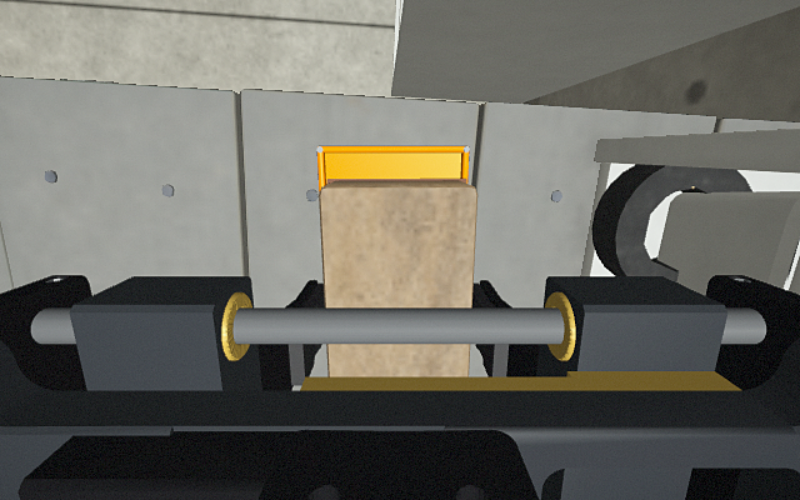

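The tray's far lip corners are at (320,148) and (467,148), and the block's far top edge runs (323,185)–(474,185). I'll check the centring in numbers.

```bash
python3 - <<'E'
from meas import *
c=dict(np.load("wrist8.npz")); K=c["mtx"]; T=np.linalg.inv(c["camera_from_world"])
def pl(u,v,z):
    u/=1.25;v/=1.25; d=T[:3,:3]@np.array([(u-K[0,2])/K[0,0],-(v-K[1,2])/K[1,1],-1]); return (T[:3,3]+d*(z-T[2,3])/d[2]).round(4)
for q in((318,148),(470,148)): print(q,pl(*q,.0125))
W=cloud(c); p=lid(W,(315,485,175,280),.08,.13,"block")
print(p[p[:,1]>p[:,1].max()-.02].min(0),p.max(0))
E
```

```text
(318, 148) [0.5451 0.4263 0.0125]
(470, 148) [0.6363 0.4311 0.0125]
block 9739 mean [0.5908 0.3971 0.1032] rect [array([591.1, 395.6]), array([62.5, 39.2]), np.float64(2.2)]
[0.55940542 0.39615076 0.08006048] [0.62293019 0.41614674 0.10638123]
```

Request:
servo_tool(plan=[[[0.055,0,0,0.03,0],[0.055,-0.001,-0.001,0.05,0],[0.055,-0.001,-0.001,0.06,0],[0.055,-0.001,-0.001,0.066,0],[0.055,-0.001,-0.001,0.067,0],[0.055,-0.001,-0.001,0.067,0],[0.055,-0.001,-0.001,0.067,0]]])

```text
time_s: 21.65
tool_pos: [0.5975, 0.3588, 0.0213]
tool_rot: [177.5, 0.0, 93.0]
force: [0.5, 0.0, -1.1]
grip_width: 0.0627
```

```bash
python3 - <<'E'
from meas import *
go((.5955,.3575,.018,93))
E
```

```text
at 21.65 [0.5975 0.3588 0.0213] [1.775e+02 3.000e-02 9.298e+01] F [ 0.5  0.  -1.1] w 0.0627 q [  3.  43. -53.  88.  38.  66. -55.]
(0.5955, 0.3575, 0.018, 93) -> [-0.0012 -0.0022  0.0033] -0.0003
```

Request:
servo_tool(plan=[[[0.055,-0.001,-0.003,0.002,0],[0.055,-0.001,-0.003,0.004,0],[0.055,-0.001,-0.003,0.005,0],[0.055,-0.001,-0.003,0.005,0]]])

```text
time_s: 21.98
tool_pos: [0.5949, 0.3583, 0.0184]
tool_rot: [177.4, 0.0, 93.0]
force: [-1.4, -1.9, 7.4]
grip_width: 0.0627
```

Contact, so I release, rise, and back off to look.

Request:
servo_tool(plan=[[[0.07,0,0,0,0],[0.08,0,0,0,0],[0.08,0,0,0,0],[0.08,0,0,0,0],[0.08,0,0,-0.03,0],[0.08,0,0,-0.07,0],[0.08,0,0,-0.11,0],[0.08,0,0,-0.15,0],[0.08,0,0,-0.18,0],[0.08,-0.03,-0.03,-0.2,0],[0.08,-0.06,-0.05,-0.2,0],[0.08,-0.09,-0.07,-0.2,0]]])

```text
time_s: 22.98
tool_pos: [0.5195, 0.2652, 0.216]
tool_rot: [177.4, -0.0, 93.1]
force: [1.2, -1.7, 1.2]
grip_width: 0.0797
```

Request:
servo_tool(plan=[[[0.08,-0.04,-0.03,0,0],[0.08,-0.08,-0.05,0,0],[0.08,-0.11,-0.06,0,0],[0.08,-0.11,-0.06,0,0]]])

```text
time_s: 23.32
tool_pos: [0.4647, 0.1463, 0.2117]
tool_rot: [177.5, 0.2, 92.8]
force: [0.4, -0.4, 0.1]
grip_width: 0.08
```

```bash
python3 - <<'E'
from meas import *
go((.595,.358,.018,93))
c=read_camera("wrist"); save("wrist9.png",c["image"],1.25); W=cloud(c)
d=lambda x,y,r:(np.hypot(W[...,0]-x,W[...,1]-y)<r)
fitrect(W,(W[...,2]>.025)&(W[...,2]<.045)&d(.595,.358,.08),"block (top should be .035)")
fitrect(W,(W[...,2]>.083)&(W[...,2]<.1)&d(.600,.242,.045),"nails (.091)")
c=read_camera("top"); save("top9.png",c["image"][130:280,150:550],2); W=cloud(c)
for n,x,y,z,r in(("brass",.59,.0955,.081,.045),("nails",.6,.242,.091,.045),("tape",.592,-.0125,.066,.06),("block",.595,.358,.035,.08),("zinc",.43,.0835,.095,.05),("roll",.445,-.367,.019,.06)):
    fitrect(W,(abs(W[...,2]-z)<.008)&d(x,y,r),n)
E
```

```text
at 23.32 [0.4647 0.1463 0.2117] [177.48   0.22  92.76] F [ 0.4 -0.4  0.1] w 0.08 q [ 54.  -3. -72. 106.  -2.  72. -15.]
(0.595, 0.358, 0.018, 93) -> [0.2059 0.1317 0.1989] -0.0042
block (top should be .035) 2798 mean [0.5933 0.3184 0.0356] rect [array([595.2, 320.1]), array([62.1, 41.8]), np.float64(2.8)]
nails (.091) 3079 mean [0.5973 0.2427 0.0914] rect [array([598.6, 242.5]), array([54.2, 53.9]), np.float64(47.9)]
brass 195 mean [0.5909 0.0957 0.0812] rect [array([591.7,  95.7]), array([50.7, 48.3]), np.float64(24.6)]
nails 0 mean [nan nan nan] rect [array([0., 0.]), array([0., 0.]), np.float64(0.0)]
tape 144 mean [ 0.5925 -0.0088  0.0641] rect [array([593.5,  -8.7]), array([49.9, 34.9]), np.float64(88.7)]
block 229 mean [0.5923 0.3936 0.0356] rect [array([594., 394.]), array([63.6, 45.7]), np.float64(7.2)]
zinc 284 mean [0.4304 0.0841 0.0947] rect [array([430.5,  83.5]), array([57.8, 57.3]), np.float64(0.2)]
roll 301 mean [ 0.4427 -0.3644  0.0192] rect [array([ 443.8, -374.1]), array([ 74.3, 106.2]), np.float64(25.3)]meas.py:3: RuntimeWarning: Mean of empty slice.
  p=W[m&np.isfinite(W[...,0])]; r=cv2.minAreaRect((p[:,:2]*1000).astype(np.float32)); print(name,len(p),"mean",p.mean(0).round(4),"rect",np.round(r,1) if 0 else [np.round(q,1) for q in r]); return p
  ret = um.true_divide(
```

View pics/wrist9.png

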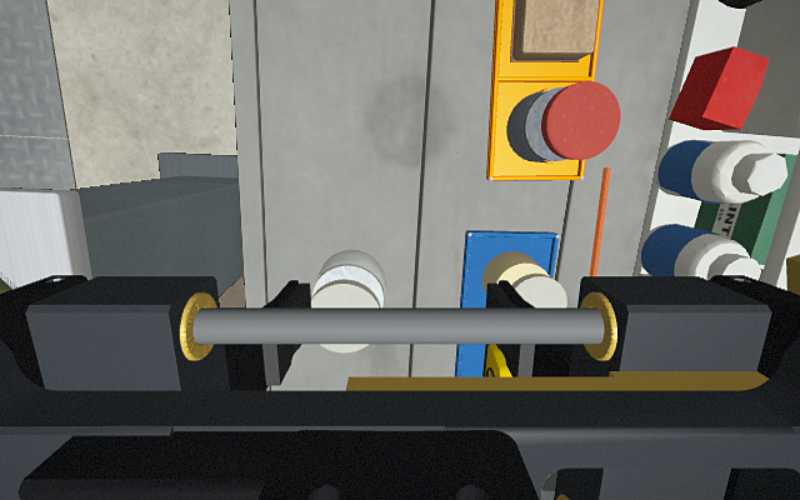

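View pics/top9.png

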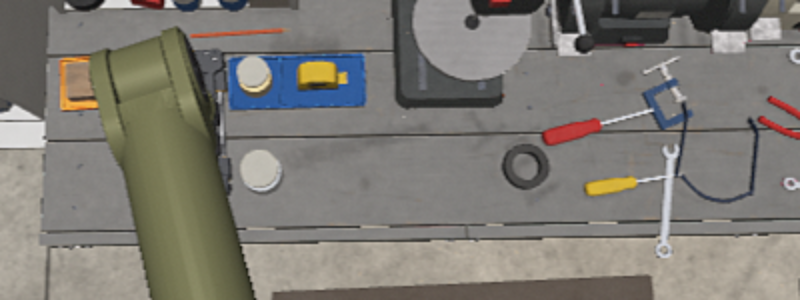

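All four items sit inside their cells. The wrist view shows the block at (555,30) and nails jar at (565,120), and the top view shows the brass jar at (254,75) and tape measure at (318,75). The measured top heights match flat seating: block 35.6 mm at both ends, nails 91.4 mm, brass 81.2 mm. The gripper is clear, so I hand in.

```bash
python3 -c "
from cell import env
print(env.sign_off())"
```

```text
the job is handed in; nothing more can be done
None
```

Both kits are made up and the job is handed in, at about 23 s on the robot's clock. I filled the blue tray first (brass jar, then tape measure), then the orange tray (nails jar, then sanding block).

| Item | Top height measured | Height if flat on the cell floor |
|---|---|---|
| Brass jar | 81.2 mm | 81 mm |
| Nails jar | 91.4 mm | 91 mm |
| Sanding block | 35.6 mm at both ends | 35 mm |
| Tape measure | mean 64.1 mm over its rounded top | 66 mm at its peak |

- **Position in the cells:** the last pictures and measurements put every item inside its cell and off the lips. In the final wrist view the tape measure and part of the brass jar were hidden by the gripper. I judged those from the final top view and a close wrist view taken straight after placing them.
- **Left alone:** the zinc jar measured within 1 mm of its starting place. The black tape was not touched. Its readings before and after agree to about 3 mm, but the fit around it picked up other points and is rough.
- **Check that failed:** the arm hid the nails jar from the top camera, so its last position comes from the wrist camera only.
- **Disagreements:** the two ends of the orange tray disagreed by about 3 mm, less than the clearance round the block. The tool had also drifted about 2.5° off vertical by the end. The block still read level.

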